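# Thread rack by shade

### The job

Put the four reels of thread that stand in the middle of the table (black, chestnut brown, tan and cream) on the pegs of the wooden thread rack in order of shade: the darkest on the peg at the end with the dark leather tab, then lighter from peg to peg, to the lightest at the end with the pale leather tab. One reel goes on each peg, upright, with the peg in its bore and the reel sitting fully down on the rack. Leave the dye bottle and the glue pot standing where they are.

Things in the scene. Friction and masses are not known exactly. Their poses are not given: they have to be found in the camera images.
- reel_black_c (a point): Centre (half-way up, on the axis) of the loose reel of black, slightly brownish thread. All four reels are the same but for colour: thread wound on a paper tube, a plain upright cylinder 50 mm across and 62 mm high, with an open bore of 26 mm right through, about 90 g. z points up along the bore; it stands upright on the table at the start. It is easily gripped from above across its 50 mm diameter, at any yaw.
- reel_chestnut_c (a point): Centre (half-way up, on the axis) of the loose reel of dark reddish brown (chestnut) thread. All four reels are the same but for colour: thread wound on a paper tube, a plain upright cylinder 50 mm across and 62 mm high, with an open bore of 26 mm right through, about 90 g. z points up along the bore; it stands upright on the table at the start. It is easily gripped from above across its 50 mm diameter, at any yaw.
- reel_tan_c (a point): Centre (half-way up, on the axis) of the loose reel of light golden brown (tan) thread. All four reels are the same but for colour: thread wound on a paper tube, a plain upright cylinder 50 mm across and 62 mm high, with an open bore of 26 mm right through, about 90 g. z points up along the bore; it stands upright on the table at the start. It is easily gripped from above across its 50 mm diameter, at any yaw.
- reel_cream_c (a point): Centre (half-way up, on the axis) of the loose reel of cream, nearly white thread. All four reels are the same but for colour: thread wound on a paper tube, a plain upright cylinder 50 mm across and 62 mm high, with an open bore of 26 mm right through, about 90 g. z points up along the bore; it stands upright on the table at the start. It is easily gripped from above across its 50 mm diameter, at any yaw.
- peg_dark_end: The end peg beside the dark leather tab of the fixed wooden rack. Origin: foot of the peg on the rack's top, 20 mm above the table; z up. Peg: dowel 10 mm thick, 48 mm high. The four pegs stand in a straight row, 66 mm apart, on a base 74 x 310 x 20 mm turned any way; y points along the row to the dark-tab end. A reel fully down has its centre 31 mm above the origin.
- peg_next_to_dark: The second peg, next to the one at the dark tab of the fixed wooden rack. Origin: foot of the peg on the rack's top, 20 mm above the table; z up. Peg: dowel 10 mm thick, 48 mm high. The four pegs stand in a straight row, 66 mm apart, on a base 74 x 310 x 20 mm turned any way; y points along the row to the dark-tab end. A reel fully down has its centre 31 mm above the origin.
- peg_next_to_pale: The third peg, next to the one at the pale tab of the fixed wooden rack. Origin: foot of the peg on the rack's top, 20 mm above the table; z up. Peg: dowel 10 mm thick, 48 mm high. The four pegs stand in a straight row, 66 mm apart, on a base 74 x 310 x 20 mm turned any way; y points along the row to the dark-tab end. A reel fully down has its centre 31 mm above the origin.
- peg_pale_end: The end peg beside the pale leather tab of the fixed wooden rack. Origin: foot of the peg on the rack's top, 20 mm above the table; z up. Peg: dowel 10 mm thick, 48 mm high. The four pegs stand in a straight row, 66 mm apart, on a base 74 x 310 x 20 mm turned any way; y points along the row to the dark-tab end. A reel fully down has its centre 31 mm above the origin.
- dye_bottle_c (a point): Centre of a loose brown dye bottle with a black cap, 40 mm across, 95 mm high, upright on the table (this point is 45 mm above it); z up. To be left alone.
- glue_pot_c (a point): Centre of a loose glue pot, white with a red lid, 63 mm across, 78 mm high, upright on the table (this point is 39 mm above it); z up. To be left alone.
Mind the look-alikes: they are no part of the job. Leave any green or turquoise look-alike of the part that bears reel_black_c alone.

How it is judged:
By the outcome, as a careful person would: the job done as asked, in the order asked, and still so for the second after the job is handed in, with the robot touching nothing.
It also fails if it takes over 96 s, if anything falls off the work surface, if the arm or the gripper's body presses on something with over 40 N, if the wrist force passes 120 N, or if a joint passes its speed limit or range.

### The arm

A 6-joint arm with a two-finger parallel gripper is mounted at the origin on a cart in front of the work surface, level with it; the furniture and walls round the work are solid. World frame = base frame: x ahead of the robot, y to its left, z up, the work surface at z = 0. Lengths are in m, angles in rad, forces in N, time in s.
With the tool pointing down it reaches from about 0.25 to 0.775 m from the base axis. Payload 4 kg.
Tool frame: the origin (TCP) lies midway between the tips of the shut fingers; the grasp point (between the pads) lies 19 mm behind it; z points along the fingers, y is the line along which they close (so a half turn about z gives the same grasp; the last joint's range is limited). The gripper opens to 94 mm and grips with 3 to 60 N. Pads are 16 mm wide; open, the fingers measure 119 mm over their backs; the gripper's body (75 mm by 177 mm) begins 78 mm behind the grasp point.
Start: joints at [1.018, 0.087, 1.371, -0, 1.684, -0.103], TCP at [0.239, 0.495, 0.206] pointing down, gripper open.
Joint ranges: [-3.1, 3.1], [-0.76, 2.03], [0.27, 2.55], [-1.08, 4.22], [0.17, 2.65], [-2.57, 2.57]. Speed limits (rad/s): [2.79, 2.79, 3.14, 3.14, 3.14, 3.14].

### API

Orientations are given as a unit quaternion [x, y, z, w].
In Python, from plant import state, imaging, order gives the robot as it stands.
- The arm moves only by the shell command python3 -m jog 'ROWS' [FORCE]. ROWS is JSON, a list of rows, each an object with "hand": the opening, from 0 (shut) to 1 (fully open); "delta_pos": the shift along the tool's x, y, z each as a share of 0.025 m, from -1 to 1, a list of three; "spin": the turn about the tool's z as a share of 4 degrees, from -1 to 1. In form: [{"hand": hand, "delta_pos": [tx, ty, tz], "spin": spin}, ...]. A call has exactly 8 rows; each row shifts and turns the commanded pose from where the row before left it, along the tool's axes as they then stand; what a row does not reach is not made up. A row lasts 1/12 s, in which the tool goes at most 41.7 mm and 7.16 degrees, less where a joint would pass 70% of its speed; a pose out of reach is approached as far as the arm can. A call with a number of a shift or a turn outside -1 to 1 is refused whole. A call with a gripper value outside its range is refused whole. The fingers move at their own pace and stop on an object; FORCE is the grip in N (left out, the last holds). Time passes only in rows, so rows that do not move let the fingers close, or fill a call up. It gives the time, the measured TCP pose, the force, the opening and the grip force at its end, in the units of the state.
- state(): the state, without advancing time (a new reading comes with each control period).
- imaging.read_camera(name): name is "scene" or "top" or "wrist"; returns the picture (420x560x3 uint8, red, green, blue); there is no depth.
- imaging.camera_info(name): a dict with "vfov" (degrees; the focal length in pixels is half the picture's height over the tangent of half this angle, whatever the lens; pixels are square), "cx", "cy" (the principal point, pixels), "distortion" ([k1, k2, p1, p2, k3] as OpenCV has them; the pictures are not rectified), "R" (3x3) and "t" (3): a world point X has camera coordinates R X + t. Camera axes: x right, y down, z forward; pixel columns grow to the right and rows downward; lengths in m; the calibration is good to about 2 mm. A picture is of the moment at which its call begins: read the wrist's pose just before it. camera_info takes no time and is no camera call; for the wrist camera it gives the pose at the moment of the call.
- order.sign_off(): hands the job in; it is judged then, once.
The state is a dict: "time": time; "joint_positions": joint angles; "joint_velocities": joint speeds; "effort": joint torques, N m; "position": TCP position; "tcp_rot": TCP orientation; "ft_force": force on the tool from outside, world axes, zero at the start; "ft_torque": the same for the moment, N m; "finger_gap": finger opening in m; "gripper_force": force on a finger pad.
Only numpy, scipy, OpenCV 4.12 (cv2) and the standard library are available. Lean on these libraries where they do the work, as an engineer would, in place of code of your own. Each camera call takes 0.05 s, during which the arm holds its last target. There are 200 camera calls.

## Working session

There is one attempt and no reset: what is moved stays moved. The work goes in short steps, Python scripts to look and compute and a shell command to move; the robot and the scene stay as the last step left them, time stands still between calls to the robot, and variables do not carry over. Pictures are saved under pics/ and viewed, at most 14 in all, crops included, and the job is handed in when it is done.

```bash
mkdir -p pics; ls; python3 - <<'E'
from plant import state, imaging, order
import cv2
s=state();print(s['time'],s['position'],s['tcp_rot'],s['finger_gap'])
for n in('top','scene'):
    i=imaging.camera_info(n);print(n,i)
    cv2.imwrite(f'pics/{n}0.png',imaging.read_camera(n)[:,:,::-1])
E
```

```text
pics
0.0 [0.23886548 0.49482627 0.20432672] [ 2.23006941e-01  9.74816265e-01 -1.02160396e-03 -3.33306580e-04] 0.09370082503608541
top {'vfov': 47.151493182946425, 'cx': 274.96694712439205, 'cy': 197.97790120268058, 'distortion': array([-0.06517316,  0.        ,  0.        ,  0.        ,  0.        ]), 'R': array([[ 0.0148428 , -0.99984468,  0.00950342],
       [-0.98957798, -0.01605055, -0.14310064],
       [ 0.14323094, -0.00728036, -0.98966251]]), 't': array([0.0300574 , 0.57668527, 1.28271828])}
scene {'vfov': 48.577044099271475, 'cx': 286.9400778486225, 'cy': 206.13878827483012, 'distortion': array([-0.16294545,  0.        ,  0.        ,  0.        ,  0.        ]), 'R': array([[ 0.72962295, -0.68383751,  0.00407571],
       [-0.47620334, -0.51234628, -0.71465493],
       [ 0.49079602,  0.51948777, -0.69946531]]), 't': array([-0.369942  ,  0.35407569,  0.79880931])}
```

View pics/top0.png

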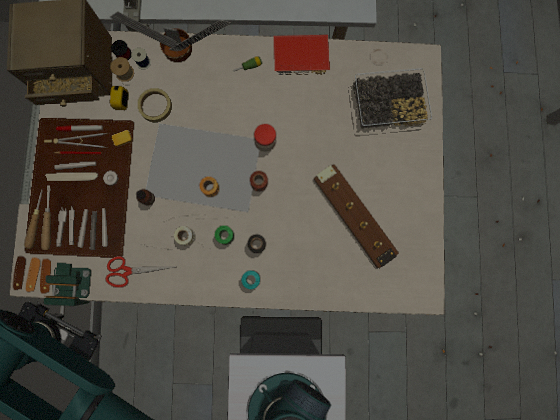

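View pics/scene0.png

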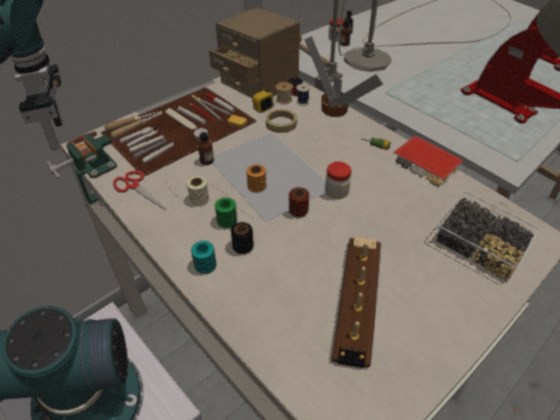

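Top view: black (256,243), chestnut (259,181), tan (209,186) and cream (184,237). The look-alikes to avoid are green (224,236) and turquoise (251,281). The spools at the back left (120,50), (122,68) and (139,58) are not in the middle of the table. The bottle is at (145,198) and the pot at (265,135). On the rack, the pale tab is at (327,173) and the dark tab at (385,260). I'll check this choice in a close crop.

```bash
cat > h.py <<'E'
import numpy as np, cv2
from plant import state, imaging
def K(i):
    f=210/np.tan(np.radians(i['vfov']/2)); return np.array([[f,0,i['cx']],[0,f,i['cy']],[0,0,1.]])
def cast(i,px,z):
    p=cv2.undistortPoints(np.array(px,float).reshape(-1,1,2),K(i),np.array(i['distortion'])).reshape(-1,2)
    R=np.array(i['R']);t=np.array(i['t']);c=-R.T@t
    d=np.c_[p,np.ones(len(p))]@R
    return c+d*((z-c[2])/d[:,2])[:,None]
def proj(i,X):
    r,_=cv2.Rodrigues(np.array(i['R'])); return cv2.projectPoints(np.array(X,float).reshape(-1,1,3),r,np.array(i['t']),K(i),np.array(i['distortion']))[0].reshape(-1,2)
E
python3 - <<'E'
from h import *
im=cv2.imread('pics/top0.png')
a=cv2.resize(im[165:275,165:275],(550,550),interpolation=cv2.INTER_CUBIC)
b=cv2.resize(im[160:275,310:405],None,fx=4.78,fy=4.78,interpolation=cv2.INTER_CUBIC)[:550,:]
b=b[:, :245*1+210]
c=np.hstack([a[:, :],b])[:, :1010]
cv2.imwrite('pics/c0.png',cv2.resize(c,(790,int(550*790/c.shape[1]))))
i=imaging.camera_info('top')
print(cast(i,[(256,241),(259,179),(209,184),(184,235)],.062).round(3), cast(i,[(336,187),(350,208),(364,229),(378,246)],.068).round(3),cast(i,[(265,130),(145,194)],.08).round(3))
E
```

```text
[[0.456 0.088 0.062]
 [0.625 0.083 0.062]
 [0.609 0.219 0.062]
 [0.469 0.282 0.062]] [[ 0.605 -0.126  0.068]
 [ 0.548 -0.163  0.068]
 [ 0.492 -0.201  0.068]
 [ 0.447 -0.238  0.068]] [[0.758 0.069 0.08 ]
 [0.576 0.388 0.08 ]]
```

View pics/c0.png

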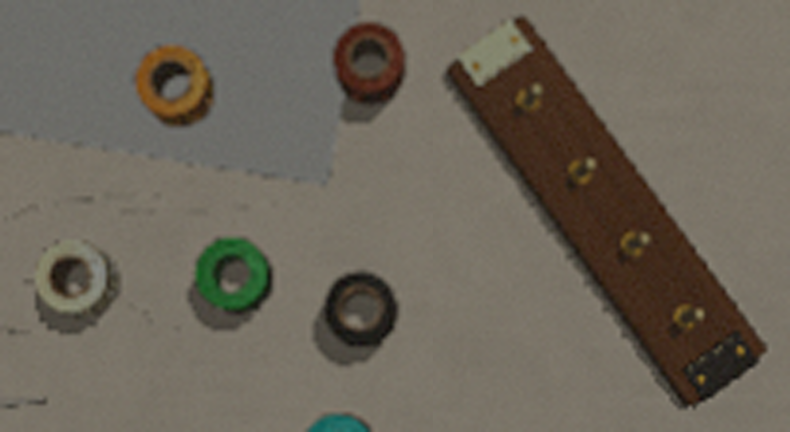

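The crop confirms the choice: tan, chestnut, cream and black rings are all clear, and the green one and the turquoise one are to be left. The pale peg tips in full-image pixels are about (337.7,184), (351.8,203.3), (365.7,223.3) and (380.3,243.5).

```bash
python3 - <<'E'
from h import *
i=imaging.camera_info('top')
R=cast(i,[(256.9,243.1),(259.1,180.3),(209.3,185.9),(183.6,234.7)],.062)
P=cast(i,[(380.3,243.5),(365.7,223.3),(351.8,203.3),(337.7,183.9)],.068)
print(R.round(3),P.round(3),np.linalg.norm(np.diff(P,axis=0),axis=1))
d=P[0]-P[3];print('row dir',np.degrees(np.arctan2(d[1],d[0])), 'r',np.linalg.norm(P[:,:2],axis=1))
s=imaging.camera_info('scene');print(proj(s,R).round(1),proj(s,P).round(1))
from scipy.spatial.transform import Rotation as Ro
print(Ro.from_quat(state()['tcp_rot']).as_matrix().round(3))
im=cv2.imread('pics/scene0.png')
for p in np.r_[proj(s,R),proj(s,P)]: cv2.circle(im,tuple(int(round(v*8)) for v in p),8,(0,0,255),1,shift=3)
c=im[140:380,170:420];cv2.imwrite('pics/c1.png',cv2.resize(c,None,fx=2.5,fy=2.5,interpolation=cv2.INTER_CUBIC))
E
```

```text
[[0.451 0.086 0.062]
 [0.621 0.083 0.062]
 [0.603 0.218 0.062]
 [0.47  0.283 0.062]] [[ 0.454 -0.244  0.068]
 [ 0.508 -0.206  0.068]
 [ 0.561 -0.168  0.068]
 [ 0.614 -0.13   0.068]] [0.0661822  0.06522589 0.0648096 ]
row dir -144.523624931612 r [0.51543516 0.54756128 0.58586872 0.62735182]
[[241.7 229.5]
 [298.2 194.1]
 [255.6 170.5]
 [197.1 182.2]] [[356.6 322.3]
 [359.7 293.3]
 [363.1 267.4]
 [365.5 243.8]]
[[-0.901  0.435 -0.001]
 [ 0.435  0.901 -0.002]
 [ 0.    -0.002 -1.   ]]
```

View pics/c1.png

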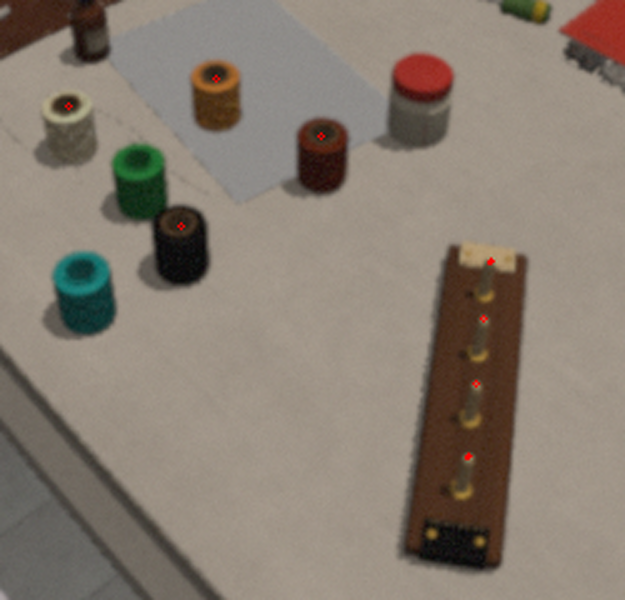

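The projected points sit on the bores and peg tips in the second view, and the peg spacings come out at 65–66 mm. Turning the tool by +61.3° puts tool x along the row towards the dark tab. I'm moving to hover over black.

```bash
cat > g.py <<'E'
import sys
from h import *
from scipy.spatial.transform import Rotation as Ro
T=dict(k=(.451,.086),c=(.621,.083),t=(.603,.218),w=(.470,.283),K=(.454,-.244),C=(.508,-.206),T=(.561,-.168),W=(.614,-.130))
def go(n,z):
    s=state();R=Ro.from_quat(s['tcp_rot']).as_matrix();d=R.T@(np.array([*T[n],z])-s['position'])
    print('t',round(s['time'],1),'pos',s['position'].round(4),'rows*',(d/.025).round(2),'xang',np.degrees(np.arctan2(R[1,0],R[0,0])).round(1),'gap',round(s['finger_gap'],4),'F',np.round(s['ft_force'],1),'q',np.round(s['joint_positions'],2))
if __name__=='__main__': go(sys.argv[1],float(sys.argv[2]))
E
python3 -m jog '[{"hand":0.85,"delta_pos":[-0.5,-1,0],"spin":-1},{"hand":0.85,"delta_pos":[-0.5,-1,0],"spin":-1},{"hand":0.85,"delta_pos":[-0.5,-1,0],"spin":-1},{"hand":0.85,"delta_pos":[-0.5,-1,0],"spin":-1},{"hand":0.85,"delta_pos":[-0.5,-1,0],"spin":-1},{"hand":0.85,"delta_pos":[-0.5,-1,0],"spin":-1},{"hand":0.85,"delta_pos":[-0.5,-1,0],"spin":-1},{"hand":0.85,"delta_pos":[-0.5,-1,0],"spin":-1}]' 20
python3 -m jog '[{"hand":0.85,"delta_pos":[-0.3,-1,0],"spin":-1},{"hand":0.85,"delta_pos":[-0.3,-1,0],"spin":-1},{"hand":0.85,"delta_pos":[-0.3,-1,0],"spin":-1},{"hand":0.85,"delta_pos":[-0.3,-1,0],"spin":-1},{"hand":0.85,"delta_pos":[-0.3,-1,0],"spin":-1},{"hand":0.85,"delta_pos":[-0.3,-1,0],"spin":-1},{"hand":0.85,"delta_pos":[-0.3,-1,0],"spin":-1},{"hand":0.85,"delta_pos":[-0.3,-1,0],"spin":-0.33}]'
python3 g.py k 0.13
```

```text
time: 0.77
position: [0.2952, 0.2804, 0.2051]
tcp_rot: [-0.056, 0.998, -0.0, -0.0]
ft_force: [-0.1, 0.2, -0.0]
finger_gap: 0.0798
gripper_force: 0.0
time: 1.43
position: [0.4197, 0.1158, 0.2051]
tcp_rot: [-0.306, 0.952, 0.0, -0.0]
ft_force: [-0.1, 0.5, -0.4]
finger_gap: 0.0803
gripper_force: 0.0
t 1.4 pos [0.4197 0.1158 0.2051] rows* [-0.32 -1.7   3.  ] xang -144.3 gap 0.0803 F [-0.1  0.5 -0.4] q [ 0.14 -0.17  1.62  0.    1.69 -2.05]
```

At this yaw joint 6 would go out of range over the rack, so I'm turning back 16°, which leaves plenty of room between neighbours. Then I'll look with the wrist camera.

```bash

python3 -m jog '[{"hand":0.85,"delta_pos":[0,-0.4,0.5],"spin":1},{"hand":0.85,"delta_pos":[0,-0.4,0.5],"spin":1},{"hand":0.85,"delta_pos":[0,-0.4,0.5],"spin":1},{"hand":0.85,"delta_pos":[0,-0.4,0.5],"spin":1},{"hand":0.85,"delta_pos":[0,0,0.5],"spin":0},{"hand":0.85,"delta_pos":[0,0,0.5],"spin":0},{"hand":0.85,"delta_pos":[0,0,0],"spin":0},{"hand":0.85,"delta_pos":[0,0,0],"spin":0}]' >/dev/null
python3 g.py k 0.02
python3 - <<'E'
from h import *
w=imaging.camera_info('wrist');im=imaging.read_camera('wrist')[:,:,::-1].copy()
p=proj(w,[[.451,.086,.062]])[0];print(p)
cv2.circle(im,tuple(int(v) for v in p),4,(0,0,255),1);cv2.imwrite('pics/w1.png',im)
E
```

```text
t 2.1 pos [0.4382 0.0823 0.1296] rows* [-0.54 -0.03  4.38] xang -160.5 gap 0.0797 F [0.7 0.5 1. ] q [ 0.06 -0.12  1.72  0.    1.54 -1.85]
[276.62270739 236.22630019]
```

View pics/w1.png

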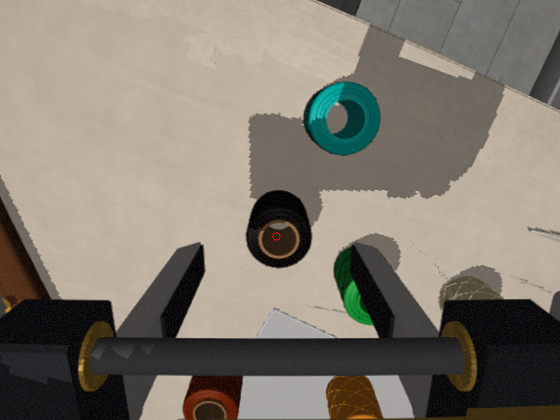

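The black reel's top ring is at (279,236) and the prediction was (277,236), so the fix is good to about 1.5 mm. The green reel at (360,290) is clear of the fingers' path. I'm descending to grip.

```bash

python3 -m jog '[{"hand":0.85,"delta_pos":[-0.27,0,0],"spin":0},{"hand":0.85,"delta_pos":[-0.27,0,0.8],"spin":0},{"hand":0.85,"delta_pos":[0,0,0.8],"spin":0},{"hand":0.85,"delta_pos":[0,0,0.8],"spin":0},{"hand":0.85,"delta_pos":[0,0,0.8],"spin":0},{"hand":0.85,"delta_pos":[0,0,0.8],"spin":0},{"hand":0.85,"delta_pos":[0,0,0.4],"spin":0},{"hand":0.85,"delta_pos":[0,0,0],"spin":0}]' >/dev/null
python3 g.py k 0.02
python3 -m jog '[{"hand":0.3,"delta_pos":[0,0,0],"spin":0},{"hand":0.3,"delta_pos":[0,0,0],"spin":0},{"hand":0.3,"delta_pos":[0,0,0],"spin":0},{"hand":0.3,"delta_pos":[0,0,0],"spin":0},{"hand":0.3,"delta_pos":[0,0,0],"spin":0},{"hand":0.3,"delta_pos":[0,0,0],"spin":0},{"hand":0.3,"delta_pos":[0,0,0],"spin":0},{"hand":0.3,"delta_pos":[0,0,0],"spin":0}]' 20
python3 g.py K 0.13
```

```text
t 2.8 pos [0.4505 0.087  0.0187] rows* [-0.   -0.05 -0.05] xang -160.4 gap 0.0802 F [-0.4  0.4 -0.2] q [ 0.07  0.01  1.84  0.    1.3  -1.85]
time: 3.48
position: [0.4526, 0.0873, 0.0216]
tcp_rot: [-0.17, 0.985, 0.0, 0.001]
ft_force: [-0.5, 1.6, 5.6]
finger_gap: 0.0501
gripper_force: 20.0
t 3.5 pos [0.4526 0.0873 0.0216] rows* [  4.37 -12.51  -4.35] xang -160.5 gap 0.0501 F [-0.5  1.6  5.6] q [ 0.07  0.    1.84  0.    1.3  -1.85]
```

```bash

python3 -m jog '[{"hand":0.3,"delta_pos":[0,0,-0.9],"spin":0},{"hand":0.3,"delta_pos":[0,0,-0.9],"spin":0},{"hand":0.3,"delta_pos":[0,0,-0.9],"spin":0},{"hand":0.3,"delta_pos":[0,0,-0.9],"spin":0},{"hand":0.3,"delta_pos":[0,0,-0.8],"spin":0},{"hand":0.3,"delta_pos":[0.4,-0.9,0],"spin":0},{"hand":0.3,"delta_pos":[0.4,-0.9,0],"spin":0},{"hand":0.3,"delta_pos":[0.4,-0.9,0],"spin":0}]' >/dev/null
python3 -m jog '[{"hand":0.3,"delta_pos":[0.3,-0.9,0],"spin":0},{"hand":0.3,"delta_pos":[0.3,-0.9,0],"spin":0},{"hand":0.3,"delta_pos":[0.3,-0.9,0],"spin":0},{"hand":0.3,"delta_pos":[0.3,-0.9,0],"spin":0},{"hand":0.3,"delta_pos":[0.3,-0.9,0],"spin":0},{"hand":0.3,"delta_pos":[0.3,-0.9,0],"spin":0},{"hand":0.3,"delta_pos":[0.3,-0.9,0],"spin":0},{"hand":0.3,"delta_pos":[0.3,-0.9,0],"spin":0}]' >/dev/null
python3 -m jog '[{"hand":0.3,"delta_pos":[0.3,-0.9,0],"spin":0},{"hand":0.3,"delta_pos":[0.3,-0.9,0],"spin":0},{"hand":0.3,"delta_pos":[0.2,-0.8,0],"spin":0},{"hand":0.3,"delta_pos":[0,0,0],"spin":0},{"hand":0.3,"delta_pos":[0,0,0],"spin":0},{"hand":0.3,"delta_pos":[0,0,0],"spin":0},{"hand":0.3,"delta_pos":[0,0,0],"spin":0},{"hand":0.3,"delta_pos":[0,0,0],"spin":0}]'
python3 g.py K 0.04
python3 - <<'E'
from h import *
w=imaging.camera_info('wrist');im=imaging.read_camera('wrist')[:,:,::-1].copy()
for p in proj(w,[[.454,-.244,.068],[.508,-.206,.068],[.561,-.168,.068],[.614,-.13,.068]]): cv2.circle(im,tuple(int(v) for v in p),4,(0,0,255),1);print(p)
cv2.imwrite('pics/w2.png',im)
E
```

```text
time: 5.48
position: [0.4526, -0.2433, 0.1303]
tcp_rot: [-0.17, 0.985, 0.0, -0.0]
ft_force: [0.1, -0.3, -1.0]
finger_gap: 0.0507
gripper_force: 20.0
t 5.5 pos [ 0.4526 -0.2433  0.1303] rows* [-0.04 -0.05  3.61] xang -160.4 gap 0.0507 F [ 0.1 -0.3 -1. ] q [-0.6   0.03  1.58  0.    1.53 -2.52]
[276.21484048 222.50792574]
[299.33413065 301.34857161]
[319.90393195 368.951237  ]
[337.81969134 427.77348989]
```

View pics/w2.png

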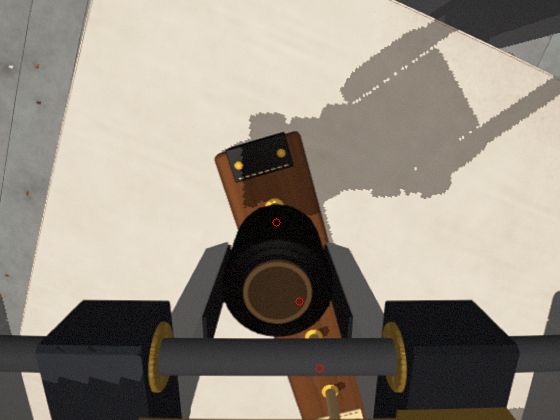

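The reel is held squarely at (277,291). Peg foot collars show at about (275,205), (316,337) and (331,391). I'm comparing them with the predicted feet.

```bash
python3 - <<'E'
from h import *
w=imaging.camera_info('wrist')
print(proj(w,[[.454,-.244,.02],[.508,-.206,.02],[.561,-.168,.02],[.614,-.13,.02]]).round(0).tolist())
print(proj(w,[[.4526,-.2433,.068+.043]]), proj(w,[[.4526,-.2433,.111],[.4526,-.2433,.172]]).round())
E
```

```text
[[277.0, 205.0], [296.0, 274.0], [314.0, 334.0], [330.0, 387.0]]
[[278.12309079 242.58313034]] [[278. 243.]
 [278. 293.]]
```

The feet agree within about 1.5 mm, so I'm lowering the black reel.

```bash

python3 -m jog '[{"hand":0.3,"delta_pos":[0,0,0.6],"spin":0},{"hand":0.3,"delta_pos":[0,0,0.6],"spin":0},{"hand":0.3,"delta_pos":[0,0,0.6],"spin":0},{"hand":0.3,"delta_pos":[0,0,0.6],"spin":0},{"hand":0.3,"delta_pos":[0,0,0.6],"spin":0},{"hand":0.3,"delta_pos":[0,0,0.4],"spin":0},{"hand":0.3,"delta_pos":[0,0,0.18],"spin":0},{"hand":0.3,"delta_pos":[0,0,0],"spin":0}]'
python3 g.py K 0.04
```

```text
time: 6.2
position: [0.4528, -0.2439, 0.0416]
tcp_rot: [-0.17, 0.985, 0.0, 0.0]
ft_force: [0.1, -0.7, -1.7]
finger_gap: 0.0506
gripper_force: 20.0
t 6.2 pos [ 0.4528 -0.2439  0.0416] rows* [-0.05 -0.02  0.07] xang -160.4 gap 0.0506 F [ 0.1 -0.7 -1.7] q [-0.6   0.1   1.69  0.    1.35 -2.52]
```

```bash

python3 -m jog '[{"hand":0.75,"delta_pos":[0,0,0],"spin":0},{"hand":0.75,"delta_pos":[0,0,0],"spin":0},{"hand":0.75,"delta_pos":[0,0,0],"spin":0},{"hand":0.75,"delta_pos":[0,0,0],"spin":0},{"hand":0.75,"delta_pos":[0,0,-0.6],"spin":0},{"hand":0.75,"delta_pos":[0,0,-1],"spin":0},{"hand":0.75,"delta_pos":[0,0,-1],"spin":0},{"hand":0.75,"delta_pos":[0,0,-1],"spin":0}]'
python3 -m jog '[{"hand":0.85,"delta_pos":[-0.9,0.84,0],"spin":0},{"hand":0.85,"delta_pos":[-0.9,0.84,0],"spin":0},{"hand":0.85,"delta_pos":[-0.9,0.84,0],"spin":0},{"hand":0.85,"delta_pos":[-0.9,0.84,0],"spin":0},{"hand":0.85,"delta_pos":[-0.9,0.84,0],"spin":0},{"hand":0.85,"delta_pos":[-0.9,0.84,0],"spin":0},{"hand":0.85,"delta_pos":[-0.9,0.84,0],"spin":0},{"hand":0.85,"delta_pos":[-0.9,0.84,0],"spin":0}]' >/dev/null
python3 -m jog '[{"hand":0.85,"delta_pos":[-0.9,0.84,0],"spin":0},{"hand":0.85,"delta_pos":[-0.9,0.84,0],"spin":0},{"hand":0.85,"delta_pos":[-0.9,0.84,0],"spin":0},{"hand":0.85,"delta_pos":[-0.9,0.84,0],"spin":0},{"hand":0.85,"delta_pos":[0,0,0],"spin":0},{"hand":0.85,"delta_pos":[0,0,0],"spin":0},{"hand":0.85,"delta_pos":[0,0,0],"spin":0},{"hand":0.85,"delta_pos":[0,0,0],"spin":0}]' >/dev/null
python3 g.py c 0.02
python3 - <<'E'
from h import *
w=imaging.camera_info('wrist');im=imaging.read_camera('wrist')[:,:,::-1].copy()
p=proj(w,[[.621,.083,.062]])[0];print(p)
cv2.circle(im,tuple(int(v) for v in p),4,(0,0,255),1)
t=imaging.read_camera('top')[:,:,::-1]
c=cv2.resize(t[150:290,300:420],None,fx=2.5,fy=2.5,interpolation=cv2.INTER_CUBIC)
o=np.zeros((420,780,3),np.uint8);o[:,:480]=im[:,40:520];o[:350,480:]=c;cv2.imwrite('pics/w3.png',o)
E
```

```text
time: 6.87
position: [0.4524, -0.2442, 0.1317]
tcp_rot: [-0.17, 0.985, 0.0, -0.0]
ft_force: [0.6, 0.2, -0.2]
finger_gap: 0.0704
gripper_force: 0.0
t 8.2 pos [0.6224 0.0822 0.131 ] rows* [0.04 0.05 4.44] xang -160.5 gap 0.0801 F [ 0.9 -1.1 -0.3] q [ 0.04  0.28  1.29 -0.    1.57 -1.87]
[279.37802409 216.94986093]
```

View pics/w3.png

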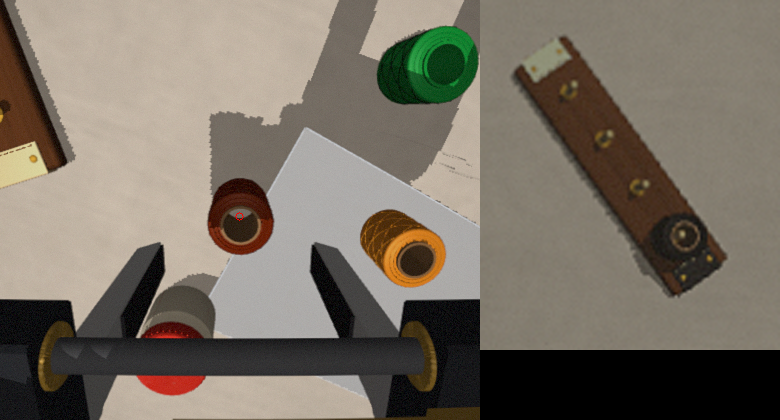

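Black is on the dark-end peg, with the peg tip showing in its bore. The chestnut ring is at (281,224) in the wrist picture, about 5 mm off the prediction, so I'm recasting it along with tan, whose ring is at (455,260).

```bash
python3 - <<'E'
from h import *
w=imaging.camera_info('wrist')
print(cast(w,[(281,224),(455,260)],.062).round(4))
E
```

```text
[[0.6259 0.0859 0.062 ]
 [0.609  0.222  0.062 ]]
```

```bash
sed -i 's/c=(.621,.083),t=(.603,.218)/c=(.625,.085),t=(.608,.221)/' g.py
python3 -m jog '[{"hand":0.85,"delta_pos":[-0.15,0.05,0.4],"spin":0},{"hand":0.85,"delta_pos":[0,0,0.8],"spin":0},{"hand":0.85,"delta_pos":[0,0,0.8],"spin":0},{"hand":0.85,"delta_pos":[0,0,0.8],"spin":0},{"hand":0.85,"delta_pos":[0,0,0.8],"spin":0},{"hand":0.85,"delta_pos":[0,0,0.5],"spin":0},{"hand":0.85,"delta_pos":[0,0,0.3],"spin":0},{"hand":0.85,"delta_pos":[0,0,0],"spin":0}]' >/dev/null
python3 g.py c 0.02
python3 -m jog '[{"hand":0.3,"delta_pos":[0,0,0],"spin":0},{"hand":0.3,"delta_pos":[0,0,0],"spin":0},{"hand":0.3,"delta_pos":[0,0,0],"spin":0},{"hand":0.3,"delta_pos":[0,0,0],"spin":0},{"hand":0.3,"delta_pos":[0,0,0],"spin":0},{"hand":0.3,"delta_pos":[0,0,0],"spin":0},{"hand":0.3,"delta_pos":[0,0,0],"spin":0},{"hand":0.3,"delta_pos":[0,0,0],"spin":0}]' 20
python3 -m jog '[{"hand":0.3,"delta_pos":[0,0,-0.9],"spin":0},{"hand":0.3,"delta_pos":[0,0,-0.9],"spin":0},{"hand":0.3,"delta_pos":[0,0,-0.9],"spin":0},{"hand":0.3,"delta_pos":[0,0,-0.9],"spin":0},{"hand":0.3,"delta_pos":[0,0,-0.8],"spin":0},{"hand":0.3,"delta_pos":[0,0,0],"spin":0},{"hand":0.3,"delta_pos":[0,0,0],"spin":0},{"hand":0.3,"delta_pos":[0,0,0],"spin":0}]'
python3 g.py C 0.13
```

```text
t 9.0 pos [0.6244 0.0855 0.0185] rows* [-0.02 -0.03 -0.06] xang -160.5 gap 0.0798 F [ 0.1  0.2 -0. ] q [ 0.05  0.37  1.41  0.    1.37 -1.87]
time: 9.63
position: [0.6266, 0.086, 0.0221]
tcp_rot: [-0.17, 0.985, -0.0, 0.001]
ft_force: [-0.0, 0.3, 4.5]
finger_gap: 0.0502
gripper_force: 20.0
time: 10.3
position: [0.6249, 0.0858, 0.1289]
tcp_rot: [-0.17, 0.985, 0.0, -0.001]
ft_force: [-0.3, -0.3, -1.0]
finger_gap: 0.0504
gripper_force: 20.0
t 10.3 pos [0.6249 0.0858 0.1289] rows* [ 8.31 -9.43 -0.03] xang -160.5 gap 0.0504 F [-0.3 -0.3 -1. ] q [ 0.05  0.29  1.28  0.    1.57 -1.87]
```

```bash

python3 -m jog '[{"hand":0.3,"delta_pos":[0.83,-0.94,0],"spin":0},{"hand":0.3,"delta_pos":[0.83,-0.94,0],"spin":0},{"hand":0.3,"delta_pos":[0.83,-0.94,0],"spin":0},{"hand":0.3,"delta_pos":[0.83,-0.94,0],"spin":0},{"hand":0.3,"delta_pos":[0.83,-0.94,0],"spin":0},{"hand":0.3,"delta_pos":[0.83,-0.94,0],"spin":0},{"hand":0.3,"delta_pos":[0.83,-0.94,0],"spin":0},{"hand":0.3,"delta_pos":[0.83,-0.94,0],"spin":0}]' >/dev/null
python3 -m jog '[{"hand":0.3,"delta_pos":[0.83,-0.94,0],"spin":0},{"hand":0.3,"delta_pos":[0.83,-0.94,0],"spin":0},{"hand":0.3,"delta_pos":[0,0,0],"spin":0},{"hand":0.3,"delta_pos":[0,0,0],"spin":0},{"hand":0.3,"delta_pos":[0,0,0],"spin":0},{"hand":0.3,"delta_pos":[0,0,0],"spin":0},{"hand":0.3,"delta_pos":[0,0,0],"spin":0},{"hand":0.3,"delta_pos":[0,0,0],"spin":0}]' >/dev/null
python3 g.py C 0.04
python3 - <<'E'
from h import *
w=imaging.camera_info('wrist');im=imaging.read_camera('wrist')[:,:,::-1].copy()
for z in(.02,.068):
  for p in proj(w,[[.454,-.244,z+.014 if z>.05 else z],[.508,-.206,z],[.561,-.168,z],[.614,-.13,z]]): cv2.circle(im,tuple(int(v) for v in p),4,(0,0,255) if z<.05 else (255,255,0),1)
cv2.imwrite('pics/w4.png',im)
E
```

```text
t 11.6 pos [ 0.5093 -0.2039  0.1307] rows* [ 0.08 -0.06  3.63] xang -160.3 gap 0.0503 F [ 0.7 -0.6 -1.2] q [-0.48  0.11  1.49  0.    1.54 -2.4 ]
```

View pics/w4.png

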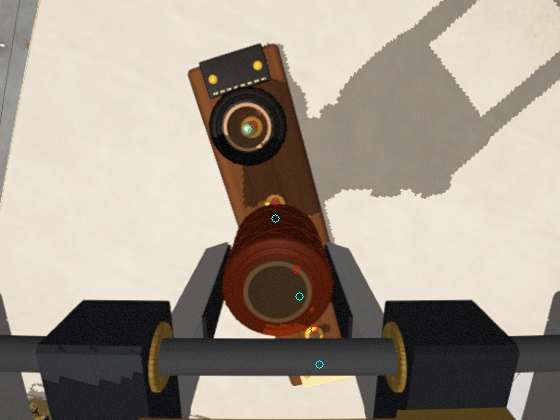

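Black sits flat with the peg in its bore at (250,127). The predicted feet lie on the brass collars at (275,202) and (313,332). I'm lowering chestnut, releasing it, and going to tan.

```bash

python3 -m jog '[{"hand":0.3,"delta_pos":[0.08,-0.06,0.6],"spin":0},{"hand":0.3,"delta_pos":[0,0,0.6],"spin":0},{"hand":0.3,"delta_pos":[0,0,0.6],"spin":0},{"hand":0.3,"delta_pos":[0,0,0.6],"spin":0},{"hand":0.3,"delta_pos":[0,0,0.6],"spin":0},{"hand":0.3,"delta_pos":[0,0,0.4],"spin":0},{"hand":0.3,"delta_pos":[0,0,0.2],"spin":0},{"hand":0.3,"delta_pos":[0,0,0],"spin":0}]'
python3 -m jog '[{"hand":0.75,"delta_pos":[0,0,0],"spin":0},{"hand":0.75,"delta_pos":[0,0,0],"spin":0},{"hand":0.75,"delta_pos":[0,0,0],"spin":0},{"hand":0.75,"delta_pos":[0,0,0],"spin":0},{"hand":0.75,"delta_pos":[0,0,-0.6],"spin":0},{"hand":0.75,"delta_pos":[0,0,-1],"spin":0},{"hand":0.75,"delta_pos":[0,0,-1],"spin":0},{"hand":0.75,"delta_pos":[0,0,-1],"spin":0}]'
python3 g.py t 0.13
```

```text
time: 12.35
position: [0.5079, -0.2068, 0.0419]
tcp_rot: [-0.17, 0.985, -0.0, 0.0]
ft_force: [0.0, -1.3, -0.9]
finger_gap: 0.05
gripper_force: 20.0
time: 13.02
position: [0.5073, -0.207, 0.1316]
tcp_rot: [-0.17, 0.985, 0.0, -0.0]
ft_force: [0.4, -0.7, -0.2]
finger_gap: 0.0705
gripper_force: 0.0
t 13.0 pos [ 0.5073 -0.207   0.1316] rows* [-9.52 14.79  0.07] xang -160.5 gap 0.0705 F [ 0.4 -0.7 -0.2] q [-0.49  0.11  1.49  0.    1.54 -2.4 ]
```

16 rows of (-0.595, 0.924).

```bash

python3 -m jog '[{"hand":0.85,"delta_pos":[-0.6,0.92,0],"spin":0},{"hand":0.85,"delta_pos":[-0.6,0.92,0],"spin":0},{"hand":0.85,"delta_pos":[-0.6,0.92,0],"spin":0},{"hand":0.85,"delta_pos":[-0.6,0.92,0],"spin":0},{"hand":0.85,"delta_pos":[-0.6,0.92,0],"spin":0},{"hand":0.85,"delta_pos":[-0.6,0.92,0],"spin":0},{"hand":0.85,"delta_pos":[-0.6,0.92,0],"spin":0},{"hand":0.85,"delta_pos":[-0.6,0.92,0],"spin":0}]' >/dev/null
python3 -m jog '[{"hand":0.85,"delta_pos":[-0.6,0.92,0],"spin":0},{"hand":0.85,"delta_pos":[-0.6,0.92,0],"spin":0},{"hand":0.85,"delta_pos":[-0.6,0.92,0],"spin":0},{"hand":0.85,"delta_pos":[-0.6,0.92,0],"spin":0},{"hand":0.85,"delta_pos":[-0.6,0.92,0],"spin":0},{"hand":0.85,"delta_pos":[-0.6,0.92,0],"spin":0},{"hand":0.85,"delta_pos":[-0.6,0.92,0],"spin":0},{"hand":0.85,"delta_pos":[-0.5,0.92,0],"spin":0}]' >/dev/null
python3 -m jog '[{"hand":0.85,"delta_pos":[0,0,0],"spin":0},{"hand":0.85,"delta_pos":[0,0,0],"spin":0},{"hand":0.85,"delta_pos":[0,0,0],"spin":0},{"hand":0.85,"delta_pos":[0,0,0],"spin":0},{"hand":0.85,"delta_pos":[0,0,0],"spin":0},{"hand":0.85,"delta_pos":[0,0,0],"spin":0},{"hand":0.85,"delta_pos":[0,0,0],"spin":0},{"hand":0.85,"delta_pos":[0,0,0],"spin":0}]' >/dev/null
python3 g.py t 0.02
python3 - <<'E'
from h import *
w=imaging.camera_info('wrist');im=imaging.read_camera('wrist')[:,:,::-1].copy()
p=proj(w,[[.608,.221,.062],[.470,.283,.062]]);print(p)
for q in p: cv2.circle(im,tuple(int(v) for v in q),4,(255,0,0),1)
cv2.imwrite('pics/w5.png',im)
E
```

```text
t 15.0 pos [0.6083 0.2186 0.1312] rows* [-0.02  0.09  4.45] xang -160.5 gap 0.0798 F [ 0.5 -0.1  0.8] q [ 0.26  0.32  1.24  0.    1.58 -1.65]
[[280.99802623 218.86221451]
 [438.74017888  61.09587207]]
```

View pics/w5.png

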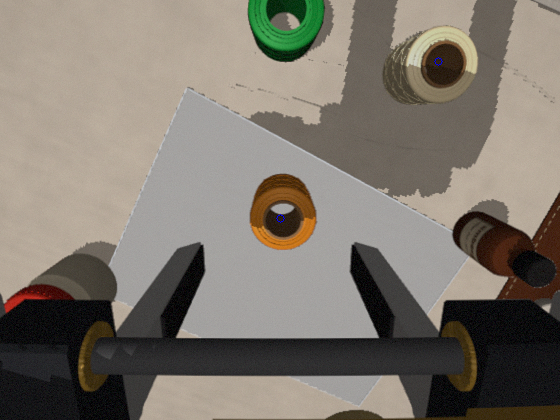

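Tan's ring at (283,219) matches the prediction, and cream is at (445,63). I'm gripping tan.

```bash
python3 -c "
from h import *
print(cast(imaging.camera_info('wrist'),[(445,63),(283,219)],.062).round(4))"
python3 -m jog '[{"hand":0.85,"delta_pos":[-0.02,0.13,0.4],"spin":0},{"hand":0.85,"delta_pos":[0,0,0.8],"spin":0},{"hand":0.85,"delta_pos":[0,0,0.8],"spin":0},{"hand":0.85,"delta_pos":[0,0,0.8],"spin":0},{"hand":0.85,"delta_pos":[0,0,0.8],"spin":0},{"hand":0.85,"delta_pos":[0,0,0.5],"spin":0},{"hand":0.85,"delta_pos":[0,0,0.3],"spin":0},{"hand":0.85,"delta_pos":[0,0,0],"spin":0}]' >/dev/null
python3 -m jog '[{"hand":0.3,"delta_pos":[0,0,0],"spin":0},{"hand":0.3,"delta_pos":[0,0,0],"spin":0},{"hand":0.3,"delta_pos":[0,0,0],"spin":0},{"hand":0.3,"delta_pos":[0,0,0],"spin":0},{"hand":0.3,"delta_pos":[0,0,0],"spin":0},{"hand":0.3,"delta_pos":[0,0,0],"spin":0},{"hand":0.3,"delta_pos":[0,0,0],"spin":0},{"hand":0.3,"delta_pos":[0,0,0],"spin":0}]' 20
python3 -m jog '[{"hand":0.3,"delta_pos":[0,0,-0.9],"spin":0},{"hand":0.3,"delta_pos":[0,0,-0.9],"spin":0},{"hand":0.3,"delta_pos":[0,0,-0.9],"spin":0},{"hand":0.3,"delta_pos":[0,0,-0.9],"spin":0},{"hand":0.3,"delta_pos":[0,0,-0.8],"spin":0},{"hand":0.3,"delta_pos":[0,0,0],"spin":0},{"hand":0.3,"delta_pos":[0,0,0],"spin":0},{"hand":0.3,"delta_pos":[0,0,0],"spin":0}]'
python3 g.py T 0.13
```

```text
[[0.4696 0.2876 0.062 ]
 [0.6076 0.2226 0.062 ]]
time: 16.4
position: [0.6083, 0.2227, 0.0222]
tcp_rot: [-0.17, 0.985, 0.0, 0.001]
ft_force: [-0.3, 0.2, 3.8]
finger_gap: 0.0502
gripper_force: 20.0
time: 17.07
position: [0.6067, 0.2221, 0.1289]
tcp_rot: [-0.17, 0.985, -0.0, -0.002]
ft_force: [0.6, -0.5, -0.5]
finger_gap: 0.0507
gripper_force: 20.0
t 17.1 pos [0.6067 0.2221 0.1289] rows* [  6.95 -14.09  -0.03] xang -160.5 gap 0.0507 F [ 0.6 -0.5 -0.5] q [ 0.26  0.33  1.24  0.    1.58 -1.65]
```

```bash
sed -i 's/w=(.470,.283)/w=(.470,.286)/' g.py
python3 -m jog '[{"hand":0.3,"delta_pos":[0.43,-0.88,0],"spin":0},{"hand":0.3,"delta_pos":[0.43,-0.88,0],"spin":0},{"hand":0.3,"delta_pos":[0.43,-0.88,0],"spin":0},{"hand":0.3,"delta_pos":[0.43,-0.88,0],"spin":0},{"hand":0.3,"delta_pos":[0.43,-0.88,0],"spin":0},{"hand":0.3,"delta_pos":[0.43,-0.88,0],"spin":0},{"hand":0.3,"delta_pos":[0.43,-0.88,0],"spin":0},{"hand":0.3,"delta_pos":[0.43,-0.88,0],"spin":0}]' >/dev/null
python3 -m jog '[{"hand":0.3,"delta_pos":[0.44,-0.88,0],"spin":0},{"hand":0.3,"delta_pos":[0.44,-0.88,0],"spin":0},{"hand":0.3,"delta_pos":[0.44,-0.88,0],"spin":0},{"hand":0.3,"delta_pos":[0.44,-0.88,0],"spin":0},{"hand":0.3,"delta_pos":[0.44,-0.88,0],"spin":0},{"hand":0.3,"delta_pos":[0.44,-0.88,0],"spin":0},{"hand":0.3,"delta_pos":[0.44,-0.88,0],"spin":0},{"hand":0.3,"delta_pos":[0.44,-0.88,0],"spin":0}]' >/dev/null
python3 -m jog '[{"hand":0.3,"delta_pos":[0,0,0],"spin":0},{"hand":0.3,"delta_pos":[0,0,0],"spin":0},{"hand":0.3,"delta_pos":[0,0,0],"spin":0},{"hand":0.3,"delta_pos":[0,0,0],"spin":0},{"hand":0.3,"delta_pos":[0,0,0],"spin":0},{"hand":0.3,"delta_pos":[0,0,0],"spin":0},{"hand":0.3,"delta_pos":[0,0,0],"spin":0},{"hand":0.3,"delta_pos":[0,0,0],"spin":0}]' >/dev/null
python3 g.py T 0.04
python3 - <<'E'
from h import *
w=imaging.camera_info('wrist');im=imaging.read_camera('wrist')[:,:,::-1].copy()
for z in(.02,.068):
  for p in proj(w,[[.454,-.244,z],[.508,-.206,z],[.561,-.168,z],[.614,-.13,z]]): cv2.circle(im,tuple(int(v) for v in p),4,(0,0,255) if z<.05 else (255,255,0),1)
cv2.imwrite('pics/w6.png',im)
E
```

```text
t 19.1 pos [ 0.5616 -0.167   0.1311] rows* [ 0.04 -0.03  3.64] xang -160.4 gap 0.0504 F [-0.1  0.6  0. ] q [-0.39  0.19  1.4   0.    1.55 -2.3 ]
```

View pics/w6.png

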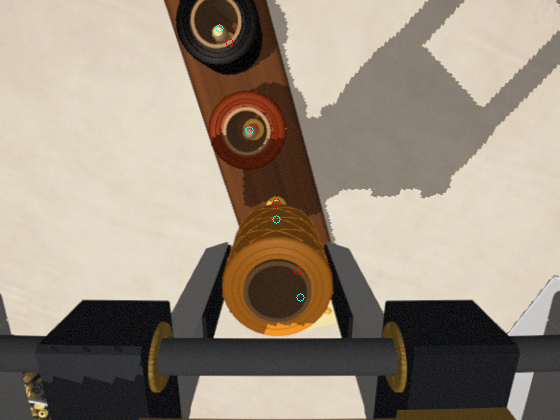

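Chestnut is seated on peg 2 with its tip at (250,130), and the third peg's collar is at (276,202), as predicted. I'm lowering tan.

```bash

python3 -m jog '[{"hand":0.3,"delta_pos":[0.04,-0.03,0.6],"spin":0},{"hand":0.3,"delta_pos":[0,0,0.6],"spin":0},{"hand":0.3,"delta_pos":[0,0,0.6],"spin":0},{"hand":0.3,"delta_pos":[0,0,0.6],"spin":0},{"hand":0.3,"delta_pos":[0,0,0.6],"spin":0},{"hand":0.3,"delta_pos":[0,0,0.4],"spin":0},{"hand":0.3,"delta_pos":[0,0,0.2],"spin":0},{"hand":0.3,"delta_pos":[0,0,0],"spin":0}]'
python3 -m jog '[{"hand":0.75,"delta_pos":[0,0,0],"spin":0},{"hand":0.75,"delta_pos":[0,0,0],"spin":0},{"hand":0.75,"delta_pos":[0,0,0],"spin":0},{"hand":0.75,"delta_pos":[0,0,0],"spin":0},{"hand":0.75,"delta_pos":[0,0,-0.6],"spin":0},{"hand":0.75,"delta_pos":[0,0,-1],"spin":0},{"hand":0.75,"delta_pos":[0,0,-1],"spin":0},{"hand":0.75,"delta_pos":[0,0,-1],"spin":0}]'
python3 g.py w 0.13
```

```text
time: 19.78
position: [0.5609, -0.1685, 0.0419]
tcp_rot: [-0.17, 0.985, -0.0, 0.0]
ft_force: [-0.3, -0.3, 0.4]
finger_gap: 0.0505
gripper_force: 20.0
time: 20.45
position: [0.5605, -0.1685, 0.1317]
tcp_rot: [-0.17, 0.985, 0.0, -0.0]
ft_force: [-0.4, 0.0, -0.2]
finger_gap: 0.0703
gripper_force: 0.0
t 20.4 pos [ 0.5605 -0.1685  0.1317] rows* [-2.67 18.34  0.08] xang -160.5 gap 0.0703 F [-0.4  0.  -0.2] q [-0.39  0.19  1.4   0.    1.55 -2.3 ]
```

```bash

python3 -m jog '[{"hand":0.85,"delta_pos":[-0.13,0.92,0],"spin":0},{"hand":0.85,"delta_pos":[-0.13,0.92,0],"spin":0},{"hand":0.85,"delta_pos":[-0.13,0.92,0],"spin":0},{"hand":0.85,"delta_pos":[-0.13,0.92,0],"spin":0},{"hand":0.85,"delta_pos":[-0.13,0.92,0],"spin":0},{"hand":0.85,"delta_pos":[-0.13,0.92,0],"spin":0},{"hand":0.85,"delta_pos":[-0.13,0.92,0],"spin":0},{"hand":0.85,"delta_pos":[-0.13,0.92,0],"spin":0}]' >/dev/null
python3 -m jog '[{"hand":0.85,"delta_pos":[-0.13,0.92,0],"spin":0},{"hand":0.85,"delta_pos":[-0.13,0.92,0],"spin":0},{"hand":0.85,"delta_pos":[-0.13,0.92,0],"spin":0},{"hand":0.85,"delta_pos":[-0.13,0.92,0],"spin":0},{"hand":0.85,"delta_pos":[-0.13,0.92,0],"spin":0},{"hand":0.85,"delta_pos":[-0.13,0.92,0],"spin":0},{"hand":0.85,"delta_pos":[-0.13,0.92,0],"spin":0},{"hand":0.85,"delta_pos":[-0.13,0.92,0],"spin":0}]' >/dev/null
python3 -m jog '[{"hand":0.85,"delta_pos":[-0.13,0.92,0],"spin":0},{"hand":0.85,"delta_pos":[-0.13,0.92,0],"spin":0},{"hand":0.85,"delta_pos":[-0.13,0.92,0],"spin":0},{"hand":0.85,"delta_pos":[-0.13,0.85,0],"spin":0},{"hand":0.85,"delta_pos":[0,0,0],"spin":0},{"hand":0.85,"delta_pos":[0,0,0],"spin":0},{"hand":0.85,"delta_pos":[0,0,0],"spin":0},{"hand":0.85,"delta_pos":[0,0,0],"spin":0}]' >/dev/null
python3 g.py w 0.02
python3 - <<'E'
from h import *
w=imaging.camera_info('wrist');im=imaging.read_camera('wrist')[:,:,::-1].copy()
p=proj(w,[[.470,.286,.062]]);print(p)
for q in p: cv2.circle(im,tuple(int(v) for v in q),4,(255,0,0),1)
cv2.imwrite('pics/w7.png',im)
E
```

```text
t 22.4 pos [0.469 0.284 0.131] rows* [-0.06  0.06  4.44] xang -160.5 gap 0.0803 F [ 0.6  0.6 -0.1] q [ 0.44  0.11  1.49 -0.    1.54 -1.47]
[[279.85974229 220.42699895]]
```

View pics/w7.png

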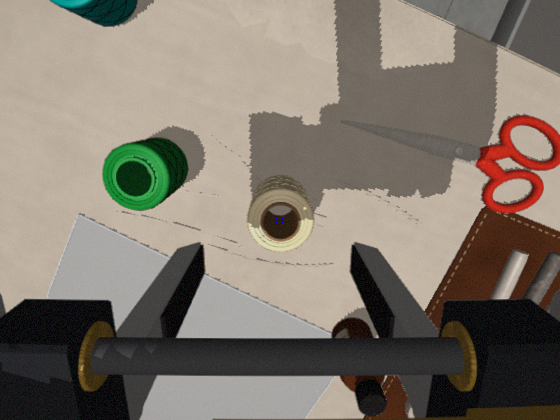

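Cream's ring at (280,221) matches the prediction, and the bottle is clear of the gripper. I'm gripping it.

```bash

python3 -m jog '[{"hand":0.85,"delta_pos":[-0.06,0.06,0.4],"spin":0},{"hand":0.85,"delta_pos":[0,0,0.8],"spin":0},{"hand":0.85,"delta_pos":[0,0,0.8],"spin":0},{"hand":0.85,"delta_pos":[0,0,0.8],"spin":0},{"hand":0.85,"delta_pos":[0,0,0.8],"spin":0},{"hand":0.85,"delta_pos":[0,0,0.5],"spin":0},{"hand":0.85,"delta_pos":[0,0,0.3],"spin":0},{"hand":0.85,"delta_pos":[0,0,0],"spin":0}]' >/dev/null
python3 -m jog '[{"hand":0.3,"delta_pos":[0,0,0],"spin":0},{"hand":0.3,"delta_pos":[0,0,0],"spin":0},{"hand":0.3,"delta_pos":[0,0,0],"spin":0},{"hand":0.3,"delta_pos":[0,0,0],"spin":0},{"hand":0.3,"delta_pos":[0,0,0],"spin":0},{"hand":0.3,"delta_pos":[0,0,0],"spin":0},{"hand":0.3,"delta_pos":[0,0,0],"spin":0},{"hand":0.3,"delta_pos":[0,0,0],"spin":0}]' 20
python3 -m jog '[{"hand":0.3,"delta_pos":[0,0,-0.9],"spin":0},{"hand":0.3,"delta_pos":[0,0,-0.9],"spin":0},{"hand":0.3,"delta_pos":[0,0,-0.9],"spin":0},{"hand":0.3,"delta_pos":[0,0,-0.9],"spin":0},{"hand":0.3,"delta_pos":[0,0,-0.8],"spin":0},{"hand":0.3,"delta_pos":[0,0,0],"spin":0},{"hand":0.3,"delta_pos":[0,0,0],"spin":0},{"hand":0.3,"delta_pos":[0,0,0],"spin":0}]'
python3 g.py W 0.13
```

```text
time: 23.83
position: [0.4702, 0.2872, 0.0219]
tcp_rot: [-0.17, 0.985, 0.0, 0.001]
ft_force: [-0.2, -0.5, 3.4]
finger_gap: 0.0495
gripper_force: 20.0
time: 24.5
position: [0.4687, 0.2865, 0.1291]
tcp_rot: [-0.17, 0.985, -0.0, -0.001]
ft_force: [0.2, -0.7, -1.0]
finger_gap: 0.0497
gripper_force: 20.0
t 24.5 pos [0.4687 0.2865 0.1291] rows* [  0.1  -17.64  -0.03] xang -160.5 gap 0.0497 F [ 0.2 -0.7 -1. ] q [ 0.45  0.12  1.49  0.    1.54 -1.47]
```

20 rows of (0.005, -0.88).

```bash

python3 -m jog '[{"hand":0.3,"delta_pos":[0,-0.88,0],"spin":0},{"hand":0.3,"delta_pos":[0,-0.88,0],"spin":0},{"hand":0.3,"delta_pos":[0,-0.88,0],"spin":0},{"hand":0.3,"delta_pos":[0,-0.88,0],"spin":0},{"hand":0.3,"delta_pos":[0,-0.88,0],"spin":0},{"hand":0.3,"delta_pos":[0,-0.88,0],"spin":0},{"hand":0.3,"delta_pos":[0,-0.88,0],"spin":0},{"hand":0.3,"delta_pos":[0,-0.88,0],"spin":0}]' >/dev/null
python3 -m jog '[{"hand":0.3,"delta_pos":[0,-0.88,0],"spin":0},{"hand":0.3,"delta_pos":[0,-0.88,0],"spin":0},{"hand":0.3,"delta_pos":[0,-0.88,0],"spin":0},{"hand":0.3,"delta_pos":[0,-0.88,0],"spin":0},{"hand":0.3,"delta_pos":[0,-0.88,0],"spin":0},{"hand":0.3,"delta_pos":[0,-0.88,0],"spin":0},{"hand":0.3,"delta_pos":[0,-0.88,0],"spin":0},{"hand":0.3,"delta_pos":[0,-0.88,0],"spin":0}]' >/dev/null
python3 -m jog '[{"hand":0.3,"delta_pos":[0,-0.88,0],"spin":0},{"hand":0.3,"delta_pos":[0.1,-0.88,0],"spin":0},{"hand":0.3,"delta_pos":[0,-0.88,0],"spin":0},{"hand":0.3,"delta_pos":[0,-0.88,0],"spin":0},{"hand":0.3,"delta_pos":[0,0,0],"spin":0},{"hand":0.3,"delta_pos":[0,0,0],"spin":0},{"hand":0.3,"delta_pos":[0,0,0],"spin":0},{"hand":0.3,"delta_pos":[0,0,0],"spin":0}]' >/dev/null
python3 g.py W 0.04
python3 - <<'E'
from h import *
w=imaging.camera_info('wrist');im=imaging.read_camera('wrist')[:,:,::-1].copy()
for z in(.02,.068):
  for p in proj(w,[[.508,-.206,z],[.561,-.168,z],[.614,-.13,z]]): cv2.circle(im,tuple(int(v) for v in p),4,(0,0,255) if z<.05 else (255,255,0),1)
cv2.imwrite('pics/w8.png',im)
E
```

```text
t 26.5 pos [ 0.6138 -0.1274  0.1298] rows* [ 0.02 -0.11  3.59] xang -160.4 gap 0.0498 F [-1.  -0.3 -1.4] q [-0.3   0.28  1.29  0.    1.57 -2.21]
```

View pics/w8.png

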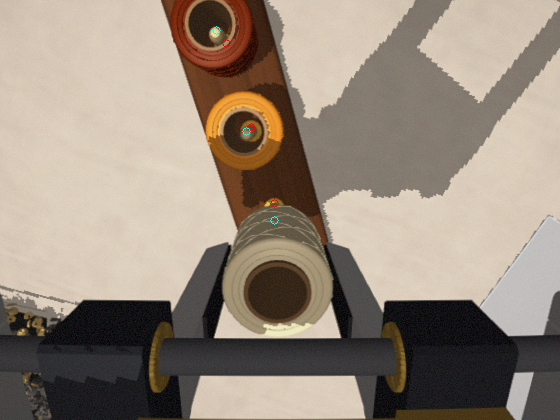

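Tan is seated with its peg at (247,131), and the last collar is at (274,203), as predicted. I'm lowering cream, releasing it and rising clear.

```bash

python3 -m jog '[{"hand":0.3,"delta_pos":[0.02,-0.1,0.6],"spin":0},{"hand":0.3,"delta_pos":[0,0,0.6],"spin":0},{"hand":0.3,"delta_pos":[0,0,0.6],"spin":0},{"hand":0.3,"delta_pos":[0,0,0.6],"spin":0},{"hand":0.3,"delta_pos":[0,0,0.6],"spin":0},{"hand":0.3,"delta_pos":[0,0,0.4],"spin":0},{"hand":0.3,"delta_pos":[0,0,0.15],"spin":0},{"hand":0.3,"delta_pos":[0,0,0],"spin":0}]'
python3 -m jog '[{"hand":0.75,"delta_pos":[0,0,0],"spin":0},{"hand":0.75,"delta_pos":[0,0,0],"spin":0},{"hand":0.75,"delta_pos":[0,0,0],"spin":0},{"hand":0.75,"delta_pos":[0,0,0],"spin":0},{"hand":0.75,"delta_pos":[0,0,-0.6],"spin":0},{"hand":0.75,"delta_pos":[0,0,-1],"spin":0},{"hand":0.75,"delta_pos":[0,0,-1],"spin":0},{"hand":0.75,"delta_pos":[0,0,-1],"spin":0}]'
python3 -m jog '[{"hand":0.75,"delta_pos":[-0.9,0.8,-0.4],"spin":0},{"hand":0.75,"delta_pos":[-0.9,0.8,-0.4],"spin":0},{"hand":0.75,"delta_pos":[-0.4,0.9,-0.4],"spin":0},{"hand":0.75,"delta_pos":[0,0.9,0],"spin":0},{"hand":0.75,"delta_pos":[0,0.9,0],"spin":0},{"hand":0.75,"delta_pos":[0,0.9,0],"spin":0},{"hand":0.75,"delta_pos":[0,0,0],"spin":0},{"hand":0.75,"delta_pos":[0,0,0],"spin":0}]'
python3 - <<'E'
from h import *
t=imaging.read_camera('top')[:,:,::-1];s=imaging.read_camera('scene')[:,:,::-1]
a=cv2.resize(t[110:290,120:420],(400,240));b=cv2.resize(t[150:280,300:410],None,fx=3,fy=3,interpolation=cv2.INTER_CUBIC)
c=cv2.resize(s[210:380,310:420],None,fx=3.5,fy=3.5,interpolation=cv2.INTER_CUBIC)
o=np.zeros((600,800,3),np.uint8);o[:240,:400]=a;o[240:600,:330]=b[:360];o[:595,410:795]=c;cv2.imwrite('pics/f.png',o)
E
```

```text
time: 27.22
position: [0.6145, -0.1302, 0.0424]
tcp_rot: [-0.17, 0.985, 0.0, -0.0]
ft_force: [0.4, -0.7, -0.3]
finger_gap: 0.0499
gripper_force: 20.0
time: 27.88
position: [0.6146, -0.1311, 0.133]
tcp_rot: [-0.17, 0.985, 0.0, -0.0]
ft_force: [0.5, -1.0, -0.1]
finger_gap: 0.0705
gripper_force: 0.0
time: 28.55
position: [0.6232, 0.0105, 0.1627]
tcp_rot: [-0.171, 0.985, -0.0, 0.0]
ft_force: [-0.7, 0.4, 1.1]
finger_gap: 0.0709
gripper_force: 0.0
```

View pics/f.png

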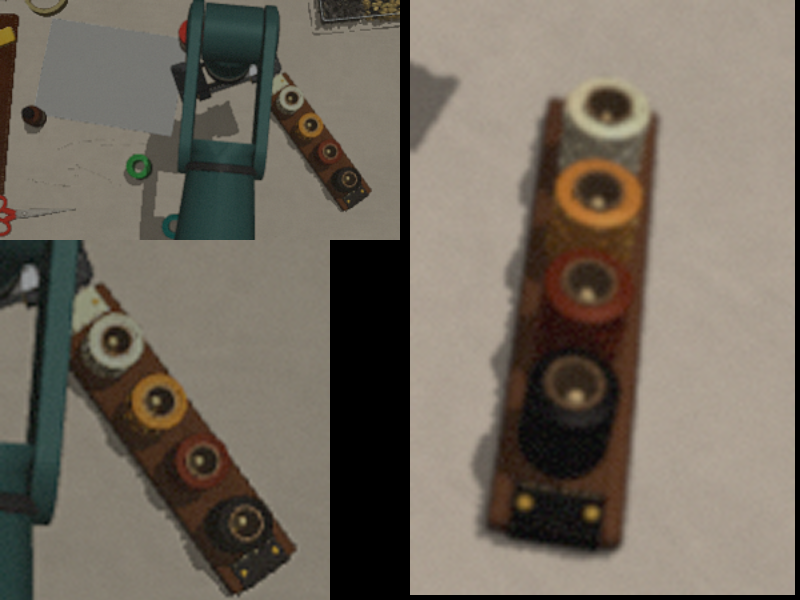

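All four reels are upright on the pegs, each with its peg tip showing in the bore. The order from the dark tab is black, chestnut, tan, cream. The bottle at (33,117) and the green reel are where they were, and the gripper is clear.

```bash
python3 -c "
from plant import order
print(order.sign_off())"
```

```text
the job is handed in; nothing more can be done
None
```

I handed the job in after about 29 s of robot time: black, chestnut, tan and cream sit on the pegs in that order from the dark tab to the pale tab, each upright with its peg in the bore, and I did not touch the bottle, pot or look-alikes.

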